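# Hold the retaining ring spread at the groove of a rotary evaporator's shaft

### The arm

A 6-joint arm with a two-finger parallel gripper is mounted at the origin on the work surface. World frame = base frame: x ahead of the robot, y to its left, z up, the work surface at z = 0. Lengths are in m, angles in rad, forces in N, time in s.
With the tool pointing down it reaches from about 0.3 to 0.875 m from the base axis. Payload 4.2 kg.
Tool frame: the origin (TCP) lies at the very end of the fingers, on their centre line; the grasp point (between the pads) lies 19 mm behind it; z points along the fingers, y is the line along which they close (so a half turn about z gives the same grasp; the last joint's range is limited). The gripper opens to 85 mm and grips with 20 to 120 N. Pads are 22 mm wide; open, the fingers measure 114 mm over their backs; the gripper's body (76 mm by 85 mm) begins 54 mm behind the grasp point. The pads swing forward as they close: fully open they stand 13 mm farther back than shut.
Start: joints at [-1.253, 0.32, 1.565, -0, 1.257, -0.02], TCP at [0.191, -0.543, 0.231] pointing down, gripper open.
Joint ranges: [-3.11, 3.11], [-0.84, 2.01], [0.21, 2.61], [-1.34, 4.49], [0.05, 2.63], [-2.56, 2.56]. Speed limits (rad/s): [2.57, 2.57, 3.14, 3.14, 3.14, 3.14].

### API

Orientations are given as a rotation vector (axis times angle).
In Python, from plant import sense, snapshot, close_job gives the robot as it stands.
- The arm moves only by the shell command python3 -m crank 'ROWS' [FORCE]. ROWS is JSON, one flat list of numbers, 7 for each row, row after row: the shift along the tool's x, y, z in cm, then the turn, a rotation vector about the tool's x, y, z in degrees, then the gripper's target within -1 to 1 (fully open at 1, half-way at 0, shut at -1). A call has 1 to 5 rows; each row is the pose to reach, as a shift and turn from the pose commanded when the call began, along the tool's axes at that moment; what a row does not reach only later rows make up. A row lasts 1/8 s, in which the tool goes at most 62.5 mm and 10.7 degrees, less where a joint would pass 70% of its speed; a pose out of reach is approached as far as the arm can. A call with a gripper value outside its range is refused whole. The fingers move at their own pace and stop on an object; FORCE is the grip in N (left out, the last holds). Time passes only in rows, so rows that repeat a pose let the fingers close. It gives the time, the measured TCP pose, the force, the opening and the grip force at its end, in the units of the state.
- sense(): the state, without advancing time (a new reading comes with each control period).
- snapshot(name): name is "scene" or "top"; returns a dict with "color" (384x512x3 uint8, red, green, blue), "mtx" (3x3 intrinsics, pixels), "k1" (the pictures are not rectified: a ray, as slopes to the right and down, at radius r is drawn at 1 + k1 r^2 times it, then the intrinsics apply), "pose" (4x4, takes a point from camera to world coordinates). Camera axes: x right, y down, z forward; pixel columns grow to the right and rows downward; lengths in m; the calibration is good to about 2 mm. A picture is of the moment at which its call begins. There is no depth.
- close_job(): hands the job in; it is judged then, once.
The state is a dict: "t": time; "joint_pos": joint angles; "qd": joint speeds; "joint_torque": joint torques, N m; "position": TCP position; "tcp_rot": TCP orientation; "contact_force": force on the tool from outside, world axes, zero at the start; "torque": the same for the moment, N m; "gripper_width": finger opening in m; "gripper_force": force on a finger pad.
Only numpy, scipy, OpenCV 4.12 (cv2) and the standard library are available. Lean on these libraries where they do the work, as an engineer would, in place of code of your own. Each camera call takes 0.05 s, during which the arm holds its last target. There are 200 camera calls.

### The job

The rotary evaporator's drive unit needs its retaining ring back. Take the ring pliers off the case by their red handles, squeeze the handles until they stop so that the ring on the tips spreads fully, and slide the ring gently over the end of the drive shaft, square to it, until it is level with the dark groove just in front of the bearing. Finish while holding it there with the handles still squeezed, the ring carried by the pliers alone and not pressed on the shaft or the bearing; leave the other things on the bench where they are.

Things in the scene. Friction and masses are not known exactly. Their poses are not given: they have to be found in the camera images.
- pliers: Ring pliers with a snap ring on their pins (it stays on), about 0.2 kg, 207 mm long, flat on the case. Origin: underside below the rivet; x from handles to tips, z up. Two red grips with flat sides, 14 mm high, 12 mm wide, x = -35 to -134 mm, z = 0 to 14 mm; at x = -90 they measure 62 mm over their outsides at rest, 38 mm at the stop, then parallel to x. Tips end at x = 72 mm.
- handles (a point): Place to squeeze: middle of the gap between the handles, at mid-height, 90 mm behind the rivet, 7 mm above the pliers' underside, over free air about 30 mm out from the case's edge. Squeezing here takes 2 N at rest, rising to 12 N on each handle at the stop, and spreads the tips; sprung open when let go. The pliers may tip by 0.1 rad as they are gripped. Axes as the pliers.
- ring_center (a point): Centre of the ring: 70 mm ahead of the rivet, 29.5 mm above the pliers' underside, and it stays there as the ring spreads. Axes as the pliers; the ring's axis is x. Bright steel, 3 mm thick, bore 39 mm at rest, about 43.5 mm fully spread; it stands up above the tips, its eyes and the pins at the bottom, 22.5 mm below the centre.
- lever_left (a joint): How far the handles are squeezed: 0 at rest, 0.136 rad where the stop meets (ring fully spread), a springy 0.14 to 0.17 when gripped with 20 to 100 N; both levers turn alike. The ring cannot pass over the shaft below about 0.035 rad; concentric, it clears the shaft by about 1.3 mm all round at 0.11 rad and 1.9 mm or more at the stop.
- drive: White rotary evaporator drive, fixed: 225 mm long, 150 mm wide, 134 mm high; a level hollow steel shaft, 40 mm across, stands out towards the robot from an 80 mm ball bearing. Origin: on the bench under the shaft's axis, in the plane of the bearing's face; x along the shaft into the housing, z up. Shaft axis 85 mm above the bench.
- groove (a point): Centre of the ring groove (on the shaft's axis, 85 mm above the bench): a dark band round the shaft, 4 mm wide, its middle 3 mm in front of the bearing's face and 19 mm in from the shaft's end. Axes as the drive: x into the housing.
- shaft_end (a point): Centre of the shaft's free end face, 22 mm in front of the bearing's face, 85 mm above the bench; the end has a 3 mm x 45 degree chamfer (34 mm across at the very end). Axes as the drive.
- case: Blue, closed ring assortment case, fixed, 180 x 140 mm and 38 mm high, on which the pliers lie. Origin: middle of its underside, z up; the handles overhang its -x edge by about 75 mm.
- spare_bearing: Loose ball bearing, 80 mm across, 18 mm high, lying on the bench; origin: middle of its underside. Leave alone.
- grease_tin: Grease tin, 64 mm across, 46 mm high; origin: middle of its underside. Leave alone.
- wash_bottle: White wash bottle with a red cap, 72 mm across, 205 mm high; origin: middle of its underside. Leave alone.
- flask: Round glass flask in a cork ring, 83 mm across, 128 mm high; origin: middle of its underside. Leave alone.
- beaker: Glass beaker, 68 mm across, 90 mm high; origin: middle of its underside. Leave alone.
- screwdriver: Yellow screwdriver, 190 mm long, lying flat; origin near its middle. Leave alone.
- union_nut: Black union nut, 60 mm across, 24 mm high, lying on the bench; origin: middle of its underside. Leave alone.

How it is judged:
On the way, in this order (a step that is already met when the one before it is completed fails the run):
1. the pliers are lifted off the case with the ring spread (value of joint lever_left above 0.1 rad and height (world z) of ring_center above 0.073 m and contact force between pliers and case below 0.2 N and contact force between the fingers and pliers above 5 N), for 0.2 s.
2. the spread ring is over the end of the shaft (value of joint lever_left above 0.1 rad and x of ring_center in the frame of shaft_end above 0.002 m and y of ring_center in the frame of shaft_end between -0.005 and 0.005 m and z of ring_center in the frame of shaft_end between -0.005 and 0.005 m), for 0.1 s.
At the end, for the whole second after the job is handed in: Handles held squeezed (joint past 0.11 rad), ring mid-plane within 2 mm of the groove along the shaft, ring centre within 3 mm of the shaft axis, axes within 0.1 rad, pliers still, upright within 0.2 rad, pressing on the drive with under 4 N, off the case (x of ring_center in the frame of groove between -0.002 and 0.002 m and y of ring_center in the frame of groove between -0.003 and 0.003 m and z of ring_center in the frame of groove between -0.003 and 0.003 m and angle between the x axis of pliers and the x axis of drive, either way round below 0.1 rad and angle between pliers's own z axis and vertical below 0.2 rad and value of joint lever_left above 0.11 rad and contact force between the fingers and pliers above 5 N and contact force between pliers and drive below 4 N and contact force between pliers and case below 0.2 N and linear speed of pliers below 0.02 m/s); the arm keeps its last pose, push and grip.
It fails at once if the ring or the pliers are rammed against the drive (over 40 N) (contact force between pliers and drive above 40 N).
It fails at once if a bystander is pushed about (over 30 mm) (distance of any of spare_bearing, grease_tin, wash_bottle, flask, beaker, screwdriver, union_nut from where it was at the start of the episode above 0.03 m).
It also fails if it takes over 48 s, if anything falls off the work surface, if the arm or the gripper's body presses on something with over 40 N, if the wrist force passes 120 N, or if a joint passes its speed limit or range.

## Working session

There is one attempt and no reset: what is moved stays moved. The work goes in short steps, Python scripts to look and compute and a shell command to move; the robot and the scene stay as the last step left them, time stands still between calls to the robot, and variables do not carry over. Pictures are saved under pics/ and viewed, at most 10 in all, crops included, and the job is handed in when it is done.

```bash
ls; mkdir -p pics; python3 - <<'E'
from plant import sense,snapshot
import cv2,numpy as np
for n in("scene","top"):
    s=snapshot(n);cv2.imwrite(f"pics/{n}0.png",s["color"][:,:,::-1]);print(n,s["mtx"].round(1).tolist(),s["k1"],s["pose"].round(4).tolist())
    np.savez(f"{n}0.npz",**s)
print(sense())
E
```

```text
pics
scene [[376.8, 0.0, 253.8], [0.0, 376.8, 183.4], [0.0, 0.0, 1.0]] -0.07867936776751318 [[-0.395, 0.7254, -0.5637, 1.1068], [0.9185, 0.3241, -0.2266, 0.2332], [0.0183, -0.6073, -0.7943, 0.8709], [0.0, 0.0, 0.0, 1.0]]
top [[371.4, 0.0, 255.6], [0.0, 371.4, 188.9], [0.0, 0.0, 1.0]] -0.0017490630478921205 [[0.0265, -0.997, 0.0727, 0.4575], [-0.9996, -0.026, 0.0072, 0.0115], [-0.0053, -0.0729, -0.9973, 1.2454], [0.0, 0.0, 0.0, 1.0]]
{'t': 0.1, 'joint_pos': array([-1.25300322e+00,  3.20176364e-01,  1.56556144e+00,  2.89043247e-05,
        1.25737287e+00, -1.99910100e-02]), 'qd': array([-0.00036029, -0.00217851, -0.00180736, -0.00130109,  0.00081229,
        0.00092071]), 'joint_torque': array([ 7.95794858e-04, -4.16408443e+01, -2.34704322e+01,  6.43205613e-05,
        4.91284038e-03,  3.09659029e-06]), 'position': array([ 0.19043455, -0.54209915,  0.23059426]), 'tcp_rot': array([-3.09541129e+00, -5.27804325e-01,  3.10893189e-04]), 'contact_force': array([-0.87509335,  0.31584423, -0.46450639]), 'torque': array([0.00987126, 0.03847874, 0.00842534]), 'gripper_force': 0.0, 'gripper_width': 0.08556543061810971}
```

View pics/scene0.png

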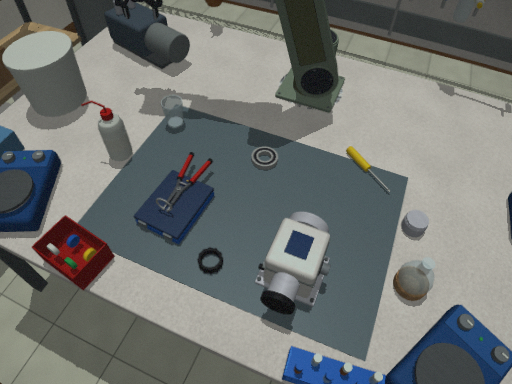

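View pics/top0.png

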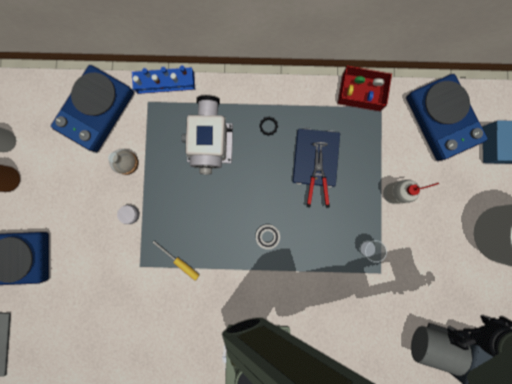

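The scene view shows the pliers with red handles at about (195,165), the case at (175,205) and the drive at (297,245) with its shaft end near (310,220). In the top view the grips are at (318,190), with their tips up at (320,142), and the shaft end is at about (206,172).

```bash
cat > h.py <<'E'
import numpy as np,cv2
from plant import sense,snapshot
def load(n):
    return dict(np.load(n+".npz"))
def ray(s,u,v):
    d=np.array([float(s["k1"]),0,0,0,0]); p=cv2.undistortPoints(np.array([[[u,v]]],float),s["mtx"],d)[0,0]
    return s["pose"][:3,3], s["pose"][:3,:3]@np.array([p[0],p[1],1])
def plane(s,u,v,z):
    o,d=ray(s,u,v); return o+d*(z-o[2])/d[2]
def proj(s,P):
    T=np.linalg.inv(s["pose"]); d=np.array([float(s["k1"]),0,0,0,0])
    return cv2.projectPoints(np.atleast_2d(P).astype(float),cv2.Rodrigues(T[:3,:3])[0],T[:3,3],s["mtx"],d)[0][:,0]
def tri(a,b):
    (o1,d1),(o2,d2)=a,b; k=np.linalg.lstsq(np.c_[d1,-d2],o2-o1,rcond=None)[0]
    p,q=o1+k[0]*d1,o2+k[1]*d2; return (p+q)/2,np.linalg.norm(p-q)
def red(s,box):
    c=s["color"].astype(int); m=((c[:,:,0]>90)&(c[:,:,0]>2*c[:,:,1])&(c[:,:,0]>2*c[:,:,2])).astype(np.uint8)
    k=np.zeros_like(m);x0,y0,x1,y1=box;k[y0:y1,x0:x1]=1;m=m*k
    n,_,st,ce=cv2.connectedComponentsWithStats(m);return m,[(st[i].tolist(),ce[i].round(2).tolist()) for i in range(1,n) if st[i][4]>10]
E
python3 - <<'E'
from h import *
t=load("top0");s=load("scene0")
for c,b in((t,(295,165,340,215)),(s,(165,140,225,190))):
    m,r=red(c,b);n,l=cv2.connectedComponents(m)
    for i in range(1,n):
        ys,xs=np.where(l==i)
        if len(xs)<10: continue
        f=cv2.fitLine(np.c_[xs,ys].astype(np.float32),cv2.DIST_L2,0,.01,.01).ravel()
        print(len(xs),f,xs.min(),xs.max(),ys.min(),ys.max(), plane(c,f[2],f[3],.047).round(4))
A=cv2.resize(t["color"][120:220,280:360],None,fx=5,fy=5,interpolation=2)
B=cv2.resize(t["color"][85:185,170:250],None,fx=5,fy=5,interpolation=2)
cv2.imwrite("pics/c1.png",np.hstack([A,B])[:,:,::-1])
A=cv2.resize(s["color"][140:250,130:220],None,fx=4,fy=4,interpolation=2)
B=cv2.resize(s["color"][200:310,250:340],None,fx=4,fy=4,interpolation=2)
cv2.imwrite("pics/c2.png",np.hstack([A,B])[:,:,::-1])
E
```

```text
95 [ 1.6274525e-01 -9.8666811e-01  3.1052631e+02  1.9027368e+02] 307 314 177 203 [ 0.5451 -0.1573  0.047 ]
97 [1.1722451e-01 9.9310541e-01 3.2532990e+02 1.9098969e+02] 323 328 178 204 [ 0.544  -0.2051  0.047 ]
90 [  0.4639828   -0.88584423 184.75555    165.7889    ] 178 191 155 176 [ 0.5442 -0.2066  0.047 ]
95 [  0.6761767  -0.7367395 199.62105   170.89473  ] 190 209 161 181 [ 0.5435 -0.1589  0.047 ]
```

View pics/c1.png

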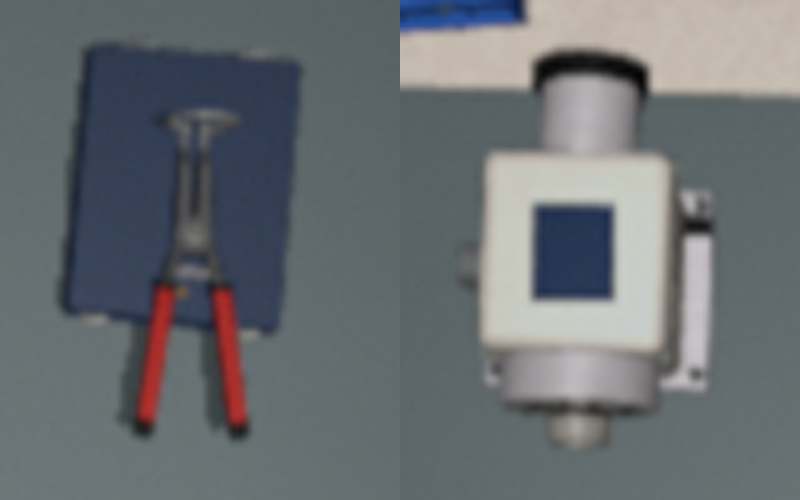

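View pics/c2.png

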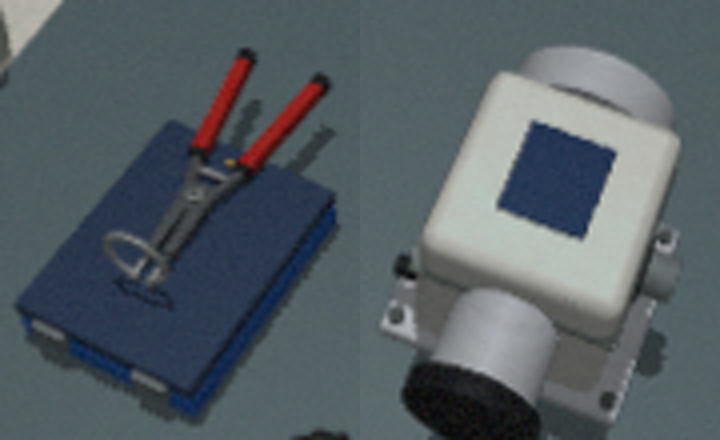

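The crops show the pliers' midline nearly along the image column, with the ring near top (320.4,143.6) and the rivet near (319,168). The shaft sits at about (205.5,170) in front of the bearing, and the drive is nearly aligned with world x. Next I measure these.

```bash
python3 - <<'E'
from h import *
t=load("top0");c=t["color"].astype(int);g=c.sum(2)//3
P=lambda u,v,z:plane(t,u,v,z)
L=[((310.526,190.274),(-.16275,.98667)),((325.330,190.99),(.11722,.99311))]
W=[(P(*p,.05)[:2],P(p[0]-10*d[0],p[1]-10*d[1],.05)[:2]) for p,d in L]
D=[(b-a)/np.linalg.norm(b-a) for a,b in W]
print("yaws",[np.degrees(np.arctan2(d[1],d[0])).round(2) for d in D]); b=D[0]+D[1];yaw=np.arctan2(b[1],b[0]);print("pl yaw deg",np.degrees(yaw))
mid=(W[0][0]+W[1][0])/2; x=np.array([np.cos(yaw),np.sin(yaw)]);y=np.array([-x[1],x[0]])
print("mid",mid,"sep",(W[0][0]-W[1][0])@y,"ring",P(320.4,143.6,.075), "ring in pl", [(P(320.4,143.6,.075)[:2]-mid)@a for a in(x,y)], "rivet",[(P(319,168,.05)[:2]-mid)@a for a in(x,y)])
m=((c[:,:,2]>c[:,:,0]+30)).astype(np.uint8)
def rect(m,box,z):
    k=np.zeros_like(m);x0,y0,x1,y1=box;k[y0:y1,x0:x1]=m[y0:y1,x0:x1]
    q=cv2.boxPoints(cv2.minAreaRect(np.argwhere(k)[:,::-1].astype(np.float32)));w=np.array([P(*p,z)[:2] for p in q])
    e=[w[1]-w[0],w[2]-w[1]];print("rect",w.mean(0).round(4),[(np.linalg.norm(a).round(4),np.degrees(np.arctan2(a[1],a[0])).round(2)) for a in e])
rect(m,(190,115,218,150),.134)
rect(((c.min(2)>150)&(abs(c[:,:,0]-c[:,:,2])<25)).astype(np.uint8),(183,116,226,153),.13)
for r in range(164,177): print(r,g[r,188:226].tolist())
E
```

```text
yaws [np.float64(-8.42), np.float64(7.45)]
pl yaw deg -0.4848410545969845
mid [ 0.54435963 -0.18068106] sep 0.047711579214638575 ring [ 0.69292639 -0.18239775  0.075     ] ring in pl [np.float64(0.14857596376641477), np.float64(-0.0004594656071161148)] rivet [np.float64(0.07356220950031951), np.float64(-0.0018035527896445888)]
rect [0.6985 0.1806] [(np.float64(0.0426), np.float64(-88.56)), (np.float64(0.0492), np.float64(-177.98))]
rect [0.7027 0.1783] [(np.float64(0.1102), np.float64(-88.57)), (np.float64(0.1112), np.float64(-178.11))]
164 [101, 99, 104, 109, 115, 120, 121, 123, 126, 128, 131, 134, 135, 138, 138, 144, 155, 159, 156, 147, 139, 137, 136, 138, 139, 141, 142, 141, 135, 129, 122, 111, 99, 90, 98, 105, 105, 104]
165 [101, 98, 94, 88, 87, 91, 89, 86, 83, 83, 87, 89, 90, 93, 87, 96, 115, 122, 122, 106, 95, 95, 101, 105, 108, 111, 114, 113, 111, 110, 111, 104, 96, 90, 99, 104, 105, 105]
166 [102, 100, 94, 83, 79, 76, 69, 61, 54, 54, 58, 58, 59, 60, 57, 66, 82, 87, 88, 71, 57, 60, 70, 78, 76, 75, 71, 69, 71, 79, 86, 90, 89, 89, 101, 105, 106, 106]
167 [102, 102, 98, 94, 92, 8
[... 1145 characters left out ...]
 95, 103, 114, 126, 131, 123, 116, 108, 97, 88, 87, 100, 105, 106, 106, 106, 107, 106, 107, 107, 107, 106, 105, 106, 106]
174 [102, 103, 104, 103, 103, 104, 103, 104, 103, 104, 105, 103, 96, 95, 99, 107, 117, 117, 111, 106, 101, 96, 93, 96, 102, 106, 106, 106, 105, 106, 106, 106, 105, 107, 106, 105, 106, 107]
175 [103, 103, 103, 103, 104, 103, 104, 105, 105, 105, 105, 104, 102, 103, 103, 105, 106, 105, 103, 102, 101, 103, 103, 104, 106, 106, 107, 106, 107, 106, 107, 107, 106, 106, 106, 107, 106, 107]
176 [103, 103, 103, 103, 104, 104, 104, 105, 104, 104, 104, 105, 104, 104, 106, 105, 104, 105, 104, 104, 104, 106, 106, 106, 106, 106, 106, 106, 106, 106, 107, 107, 106, 106, 107, 106, 107, 107]
```

```bash
cat >> h.py <<'E'
from scipy.spatial.transform import Rotation as R
def tool(yaw,pitch=0):  # degrees; tool x along yaw, z down; pitch>0 raises tool x
    return R.from_euler("z",yaw,degrees=True)*R.from_euler("y",-pitch,degrees=True)*R.from_rotvec([np.pi,0,0])
def go(pos,yaw,pitch=0):
    s=sense();C=R.from_rotvec(s["tcp_rot"]);d=C.inv().apply(np.array(pos)-s["position"])*100
    w=(C.inv()*tool(yaw,pitch)).as_rotvec(degrees=True);print("row",d.round(2),w.round(1))
E
python3 - <<'E'
from h import *
t=load("top0")
a=plane(t,205.4,170,.085);e=plane(t,205.4,174,.085);print("shaft",a,"end",e,"bearing at",proj(t,[e+[.022,.0006,0]]))
print("beaker",plane(t,372,250,.05))
go([.535,-.1806,.16],-.5);go([.535,-.1806,.024],-.5)
E
```

```text
shaft [0.59766813 0.17958616 0.085     ] end [0.58501629 0.17912615 0.085     ] bearing at [[205.46340126 167.05017918]]
beaker [ 0.35934534 -0.35541063  0.05      ]
row [ 44.49 -22.68   7.1 ] [-0.1  0.  19.9]
row [ 44.49 -22.66  20.7 ] [-0.1  0.  19.9]
```

```bash
python3 -m crank '[10,-5,0,0,0,5,1, 20,-10,0,0,0,10,1, 30,-15,3,0,0,15,1, 40,-20,5,0,0,20,1, 44.5,-22.7,7.1,0,0,19.9,1]' 80; python3 -m crank '[0,0,0,0,0,0,1,0,0,0,0,0,0,1,0,0,0,0,0,0,1,0,0,0,0,0,0,1]'; python3 - <<'E'
from h import *
go([.535,-.1806,.16],-.5);go([.535,-.1806,.024],-.5);print(sense()["position"],sense()["contact_force"])
E
```

```text
t: 0.72
position: [0.4065, -0.3178, 0.1997]
tcp_rot: [3.141, -0.016, 0.001]
contact_force: [0.6, -0.6, 0.2]
gripper_width: 0.0854
gripper_force: 0.0
t: 1.23
position: [0.4046, -0.3204, 0.2002]
tcp_rot: [3.141, -0.018, 0.001]
contact_force: [1.3, -1.0, 0.8]
gripper_width: 0.0852
gripper_force: 0.0
row [ 12.87 -14.13   4.02] [ 0.  -0.  -0.2]
row [ 12.87 -14.14  17.62] [ 0.  -0.  -0.2]
[ 0.40463056 -0.32040032  0.20021294] [ 1.25270598 -0.96355812  0.76073279]
```

```bash
python3 -m crank '[4,-4.5,1,0,0,0,1, 8,-9,2,0,0,0,1, 11,-12,3,0,0,0,1, 12.9,-14.1,4,0,0,0,1, 12.9,-14.1,4,0,0,0,1]'; python3 - <<'E'
from h import *
s=snapshot("top");cv2.imwrite("pics/t1.png",cv2.resize(s["color"][120:260,240:400],None,fx=4,fy=4)[:,:,::-1])
go([.535,-.1806,.024],-.5);print(sense()["position"],sense()["contact_force"])
E
```

```text
t: 1.85
position: [0.536, -0.179, 0.1591]
tcp_rot: [-3.141, 0.013, 0.002]
contact_force: [-1.4, 0.1, 0.6]
gripper_width: 0.0857
gripper_force: 0.0
row [-0.04  0.07 13.57] [ 0.   0.1 -0. ]
[ 0.53550066 -0.17986802  0.15966096] [-0.02570802  0.09463235  0.83167653]
```

View pics/t1.png

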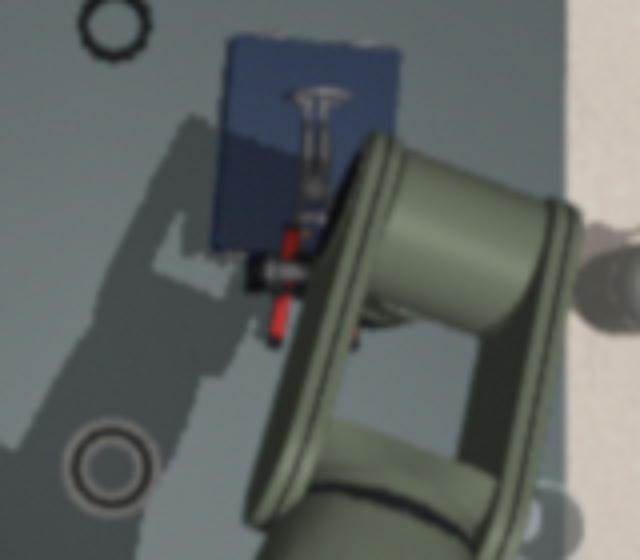

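The close view shows the left finger just outside the left grip at crop (270,275), about mid-grip, and the case is clear. I'll descend, close to near contact, then squeeze while rising slightly.

```bash
python3 -m crank '[0,0.07,4,0,0,0,1, 0,0.07,8,0,0,0,1, 0,0.07,12,0,0,0,1, 0,0.07,13.9,0,0,0,1, 0,0.07,13.9,0,0,0,0.6]' 40;  python3 -m crank '[0,0,0,0,0,0,0.5, 0,0,0,0,0,0,0.5,0,0,0,0,0,0,0.5]'
```

```text
t: 2.52
position: [0.5341, -0.1814, 0.0202]
tcp_rot: [-3.141, 0.018, 0.004]
contact_force: [-0.3, -0.4, 1.1]
gripper_width: 0.07
gripper_force: 0.0
t: 2.9
position: [0.5362, -0.1806, 0.0219]
tcp_rot: [3.141, -0.015, 0.003]
contact_force: [-0.1, -0.6, -0.7]
gripper_width: 0.0644
gripper_force: 2.5
```

```bash
python3 -m crank '[0,0,0,0,0,0,0.3, 0,0,-0.1,0,0,0,0.15, 0,0,-0.2,0,0,0,0, 0,0,-0.3,0,0,0,-0.15,0,0,-0.3,0,0,0,-0.4]' 80;  python3 -m crank '[0,0,0,0,0,0,-1, 0,0,0,0,0,0,-1,0,0,0,0,0,0,-1,0,0,0,0,0,0,-1]' 80; python3 - <<'E'
from h import *
s=snapshot("scene");cv2.imwrite("pics/s2.png",cv2.resize(s["color"][130:250,110:270],None,fx=5,fy=5)[:,:,::-1])
go([.535,-.1806,.024],-.5)
E
```

```text
t: 3.52
position: [0.536, -0.1802, 0.0246]
tcp_rot: [3.141, -0.015, 0.001]
contact_force: [-1.0, 1.2, 7.7]
gripper_width: 0.0309
gripper_force: 78.4
t: 4.03
position: [0.536, -0.1802, 0.0246]
tcp_rot: [3.141, -0.015, 0.001]
contact_force: [-1.9, 0.3, 7.0]
gripper_width: 0.0306
gripper_force: 78.4
row [-0.11  0.04  0.06] [ 0.  -0.1 -0. ]
```

View pics/s2.png

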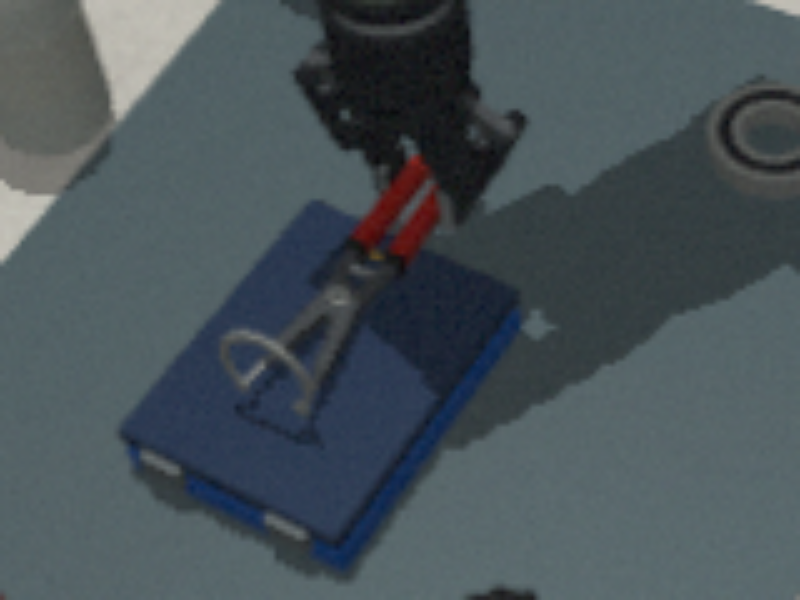

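Seen from the scene camera, both fingers hold the closed, parallel grips at crop (400,210). The ring stands spread on the tips at crop (265,365). I lift next.

```bash
python3 -m crank '[0,0,-1,0,0,0,-1, 0,0,-2.5,0,0,0,-1,0,0,-4,0,0,0,-1,0,0,-6,0,0,0,-1,0,0,-8,0,0,0,-1]';  python3 -m crank '[0,0,0,0,0,0,-1, 0,0,0,0,0,0,-1]'; python3 - <<'E'
from h import *
S={n:snapshot(n) for n in("scene","top")}
for n in S: np.savez(n+"3.npz",**S[n])
q=sense();print(q["position"],q["contact_force"],q["torque"],q["gripper_width"])
p=q["position"]
for n in S: # expected ring centre
    u=proj(S[n],[p+[.16,0,.0415]])[0];print(n,u);x,y=u.round().astype(int)
    cv2.imwrite(f"pics/{n}3.png",cv2.resize(S[n]["color"][y-30:y+45,x-25:x+25],None,fx=8,fy=8,interpolation=2)[:,:,::-1]);print("crop origin",x-25,y-30)
a,b=[cv2.imread(f"pics/{n}3.png") for n in S];cv2.imwrite("pics/j3.png",np.hstack([a,b]))
E
```

```text
t: 4.7
position: [0.5357, -0.1803, 0.1053]
tcp_rot: [3.141, -0.015, 0.001]
contact_force: [-0.1, -0.3, -2.7]
gripper_width: 0.0306
gripper_force: 79.3
t: 4.95
position: [0.5352, -0.1801, 0.1036]
tcp_rot: [-3.141, 0.015, 0.001]
contact_force: [0.2, 0.3, -2.0]
gripper_width: 0.0306
gripper_force: 79.3
[ 0.53499857 -0.18000846  0.10306265] [ 0.70133902 -0.721109   -2.12435402] [-0.04776936  0.16341987  0.05559229] 0.03025661607632096
scene [158.20886736 186.93905506]
crop origin 133 157
top [323.52147384 138.38536508]
crop origin 299 108
```

View pics/j3.png

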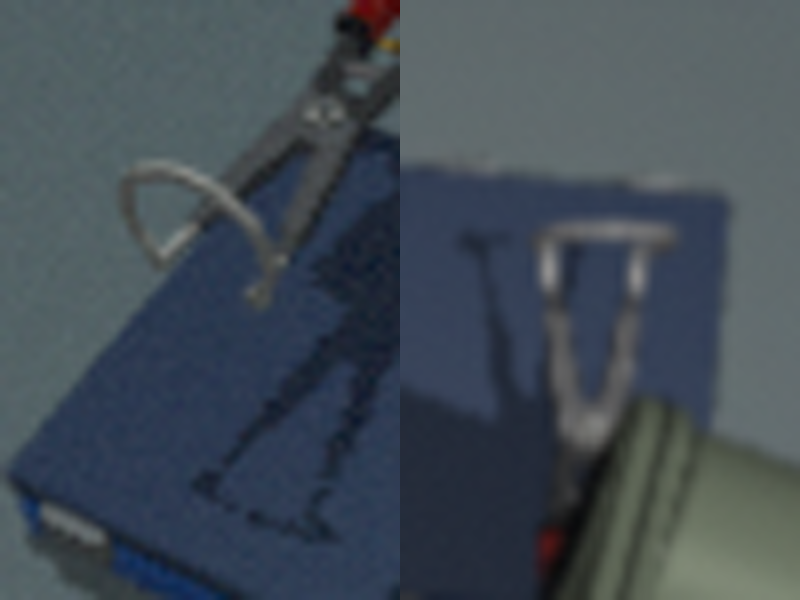

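The left panel (scene) shows the ring apex at crop (160,165), the rivet at (323,115) and the eyes at (165,260) and (258,297). The right panel (top) shows the ring edge-on from (537,235) to (675,238), with the rivet at (590,428). Next I triangulate these.

```bash
python3 - <<'E'
from h import *
t=load("top3");s=load("scene3")
S=lambda x,y:(133+x/8,157+y/8)
T=lambda x,y:(299+(x-400)/8,108+y/8)
print("rivet",tri(ray(t,*T(590,428)),ray(s,*S(323,115))))
print("label sanity: case corner top",tri(ray(t,*T(730,185)),ray(s,*S(12,475))))
for nm,p in(("+y",(537,235)),("-y",(675,238)),("mid",(606,228))):
    for z in(.13,.14,.15,.16,.17):
        w=plane(t,*T(*p),z);q=proj(s,[w])[0];print(nm,w.round(4),((q-[133,157])*8).round(0))
E
```

```text
rivet (array([ 0.62743196, -0.18117322,  0.12768629]), np.float64(0.0007934341665419829))
label sanity: case corner top (array([ 0.74242321, -0.25075026,  0.03582445]), np.float64(0.006585815916812113))
+y [ 0.7007 -0.16    0.13  ] [257. 304.]
+y [ 0.6985 -0.1585  0.14  ] [259. 281.]
+y [ 0.6963 -0.157   0.15  ] [262. 257.]
+y [ 0.6941 -0.1554  0.16  ] [265. 233.]
+y [ 0.692  -0.1539  0.17  ] [267. 209.]
-y [ 0.7009 -0.2124  0.13  ] [110. 247.]
-y [ 0.6987 -0.2104  0.14  ] [113. 225.]
-y [ 0.6965 -0.2084  0.15  ] [116. 202.]
-y [ 0.6943 -0.2064  0.16  ] [118. 178.]
-y [ 0.6921 -0.2044  0.17  ] [121. 154.]
mid [ 0.704  -0.1862  0.13  ] [177. 283.]
mid [ 0.7018 -0.1844  0.14  ] [180. 260.]
mid [ 0.6996 -0.1827  0.15  ] [183. 237.]
mid [ 0.6974 -0.1809  0.16  ] [185. 213.]
mid [ 0.6952 -0.1791  0.17  ] [188. 189.]
```

```bash
python3 - <<'E'
from h import *
t=load("top0");s=load("scene0")
print("rivet rest",tri(ray(t,319,168),ray(s,178,188.75)))
# ring apex at rest: top bar middle, scene epipolar in c2 crop coords
for z in(.06,.07,.08,.09,.1):
    w=plane(t,320.4,142.8,z);q=proj(s,[w])[0];print(w.round(4),((q-[130,140])*4).round(0))
g=s["color"].sum(2)//3
print(g[192:212,153:176])
E
```

```text
rivet rest (array([ 0.61936544, -0.18512659,  0.04128629]), np.float64(0.001309479750286685))
[ 0.6986 -0.1848  0.06  ] [127. 268.]
[ 0.6965 -0.1832  0.07  ] [129. 258.]
[ 0.6945 -0.1815  0.08  ] [130. 247.]
[ 0.6925 -0.1799  0.09  ] [131. 237.]
[ 0.6904 -0.1782  0.1   ] [132. 226.]
[[ 66  57  58  57  58  56  58  57  57  56  58  52  58  53  55  57  59  60
   60  63  72  76  63]
 [ 55  54  57  53  60  52  57  57  57  54  60  57  53  59  57  59  52  56
   68  69  75  67  47]
 [ 57  59  56  56  58  56  58  54  55  56  57  57  55  60  56  57  56  61
   76  75  74  56  51]
 [ 57  59  54  57  58  57  55  55  57  57  58  57  58  56  59  60  56  63
   70  74  62  37  58]
 [ 56  53  60  57  56  54  57  56  59  55  60  62  56  59  55  56  63  72
   74  61  38  55  71]
 [ 56  55  57  58  63  69  71  72  63  60  58  59  57  56  56  60  72  73
   71  40  42  58  69]
 [ 56  57  56  65  88  94 106 104  87  86  65  59  56  56  58  65  74  72
   54  32  56  74  74]
 [ 57  56  61  74  85  80  82  87 116 121 100  89  74  57  60  73  76  66
   30  48  70  72  61]
 [ 60  53  58  64  64  63  60  65  67  7
[... 424 characters left out ...]
 68  49  30  39  52]
 [ 56  61  58  58  60  71  86  85  66  64  58  89 118  74  39  50  68  74
   60  40  39  50  58]
 [ 55  56  57  57  57  58  72  97  99  84  80 110 107  43  44  58  74  71
   63  45  47  62  56]
 [ 58  57  56  60  55  61  62  72  97 113 118 128  57  51  58  95 114  73
   62  49  46  60  58]
 [ 59  57  64  58  59  55  60  55  66  94 115  94  58  65  79 113 112  65
   65  61  60  58  59]
 [ 61  60  56  60  56  55  49  42  58  68  81  68  51  77 106 118  90  82
   66  60  59  60  61]
 [ 53  57  59  58  57  41  34  35  44  40  45  49  65  77  86  74  73  63
   62  61  56  60  56]
 [ 56  58  59  55  56  62  40  35  56  53  57  46  58  67  67  51  51  56
   59  58  58  59  60]]
```

```bash
python3 -m crank '[-3,0,0,0,0,0,-1, -7,0,0,0,0,0,-1, -11,0,0,0,0,0,-1, -14,0,0,0,0,0,-1, -15.2,0,0,0,0,0,-1]'; python3 -m crank '[0,-3,0,0,0,0,-1, 0,-7,0,0,0,0,-1, 0,-11,0,0,0,0,-1, 0,-15,0,0,0,0,-1,0,-19,0,0,0,0,-1]';python3 -m crank '[0,-4,0,0,0,0,-1, 0,-8,0,0,0,0,-1, 0,-12,0,0,0,0,-1, 0,-15,0,0,0,0,-1,0,-16,0,0,0,0,-1]'; python3 - <<'E'
from h import *
go([.39,.1734,.043],1.7,-3.2);print(sense()["position"])
E
```

```text
t: 5.68
position: [0.3819, -0.1784, 0.1035]
tcp_rot: [-3.141, 0.016, 0.003]
contact_force: [0.6, 0.3, -2.3]
gripper_width: 0.0306
gripper_force: 79.2
t: 6.3
position: [0.3866, 0.0127, 0.104]
tcp_rot: [-3.141, 0.015, -0.002]
contact_force: [-0.3, -0.3, -2.3]
gripper_width: 0.0305
gripper_force: 79.4
t: 6.92
position: [0.3878, 0.1731, 0.1038]
tcp_rot: [-3.141, 0.011, -0.001]
contact_force: [1.0, -0.5, -2.0]
gripper_width: 0.0304
gripper_force: 79.4
row [ 0.21 -0.03  6.08] [-0.1 -3.2 -2.1]
[0.38781538 0.17307721 0.10380217]
```

```bash
python3 -m crank '[0,0,1.5,0,-1,-0.7,-1, 0,0,3,0,-2,-1.4,-1, 0.1,0,4.5,0,-3.2,-2.1,-1, 0.2,0,6.1,0,-3.2,-2.1,-1, 0.2,0,6.1,0,-3.2,-2.1,-1]'; python3 -m crank '[0,0,0,0,0,0,-1,0,0,0,0,0,0,-1]'; python3 - <<'E'
from h import *
S={n:snapshot(n) for n in("scene","top")};I=[]
q=sense();p=q["position"];print(p,q["tcp_rot"],q["contact_force"])
for n,(x,y) in dict(scene=(285,180),top=(180,145)).items():
    np.savez(n+"4.npz",**S[n]);I.append(cv2.resize(S[n]["color"][y:y+75,x:x+50],None,fx=8,fy=8,interpolation=2))
    print(n,proj(S[n],[p+[.1627,.0048,.042]]))
cv2.imwrite("pics/j4.png",np.hstack(I)[:,:,::-1])
E
```

```text
t: 7.55
position: [0.3882, 0.1701, 0.0413]
tcp_rot: [3.139, 0.041, -0.094]
contact_force: [-0.1, 0.0, -2.1]
gripper_width: 0.0307
gripper_force: 79.5
t: 7.8
position: [0.3894, 0.1712, 0.0433]
tcp_rot: [-3.14, -0.042, 0.086]
contact_force: [0.5, 1.5, -2.2]
gripper_width: 0.0305
gripper_force: 79.4
[0.38934344 0.17125627 0.04338548] [-3.13953635 -0.04273712  0.08598544] [ 0.31022507 -0.09153972 -2.4691694 ]
scene [[314.06840113 205.62843954]]
top [[205.97844022 184.45956494]]
```

View pics/j4.png

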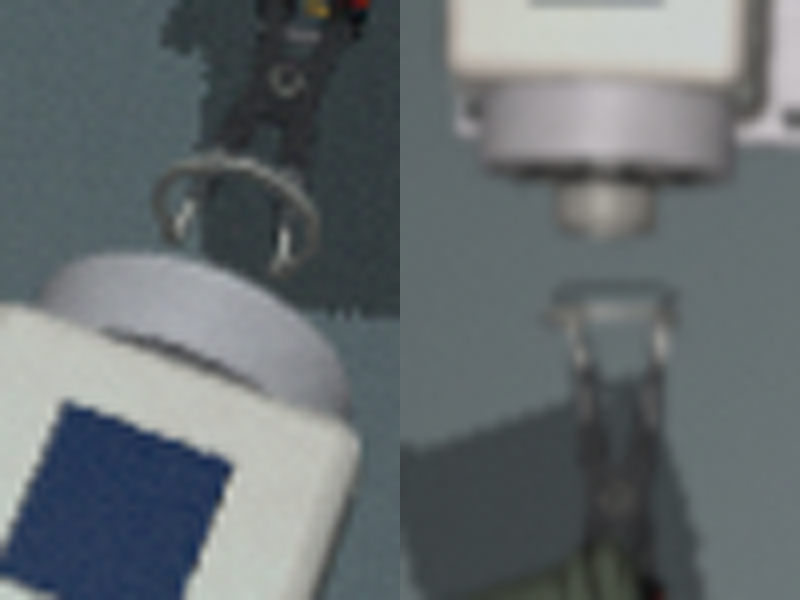

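The left panel (scene) shows the ring standing freely in front of the drive, with its apex near crop (225,158) and its sides at (157,200) and (318,225). In the right panel (top) the ring spans crop x 548–680 (centre 614) and the shaft spans 555–657 (centre 606). The ring is therefore about 1 px, or 3 mm, too far toward -y.

```bash
python3 - <<'E'
from h import *
t=load("top4");s=load("scene4")
g=t["color"].astype(int).sum(2)//3
print("cols 195-217");
for r in (168,169,170,171,179,180,181,182,183,184,185,186): print(r,g[r,195:218].tolist())
S=lambda x,y:(285+x/8,180+y/8)
T=lambda x,y:(180+(x-400)/8,145+y/8)
for nm,p in(("mid",(612,293)),("+y",(550,303)),("-y",(679,303))):
    for z in(.07,.08,.09,.1,.11):
        w=plane(t,*T(*p),z);q=proj(s,[w])[0];print(nm,w.round(4),((q-[285,180])*8).round(0))
g=s["color"].astype(int).sum(2)//3
print(g[196:218,302:328])
q=sense();print(q["position"],q["tcp_rot"])
E
```

```text
cols 195-217
168 [93, 95, 96, 94, 86, 90, 100, 107, 121, 134, 136, 125, 112, 102, 94, 83, 70, 77, 84, 83, 81, 84, 90]
169 [101, 103, 104, 101, 97, 107, 119, 127, 139, 154, 160, 148, 133, 125, 116, 103, 90, 94, 100, 101, 102, 102, 104]
170 [104, 104, 105, 103, 100, 110, 123, 131, 143, 158, 164, 152, 138, 126, 119, 106, 93, 99, 106, 106, 106, 106, 107]
171 [105, 104, 105, 103, 100, 110, 123, 130, 139, 154, 159, 149, 135, 126, 116, 103, 92, 100, 107, 106, 106, 107, 107]
179 [106, 106, 105, 106, 105, 104, 103, 103, 102, 103, 103, 103, 103, 104, 103, 103, 104, 104, 107, 108, 109, 108, 108]
180 [105, 105, 106, 105, 102, 95, 93, 91, 91, 91, 91, 92, 91, 92, 93, 92, 92, 94, 100, 104, 107, 108, 108]
181 [105, 106, 105, 104, 92, 89, 89, 90, 93, 94, 94, 94, 94, 95, 94, 95, 94, 93, 90, 94, 104, 107, 108]
182 [106, 106, 106, 102, 89, 87, 90, 94, 104, 110, 112, 111, 109, 108, 108, 108, 104, 92, 82, 91, 104, 107, 108]
183 [106, 106, 105, 103, 98, 99, 100, 103, 116, 130, 132, 129, 126, 121, 118, 116, 108, 93, 84, 95, 106, 108, 108]
184 [105, 104, 100, 97, 101, 107, 112, 109, 117, 130, 133, 129, 127, 
[... 2629 characters left out ...]
28 114 105  77  61  62  59  57  59  60  61  95
  112  90  71  63  58  60  60  59]
 [156 158 162 157 160 165 167 170 151 131 102  87  66  64  56  62  69  96
   73  72  63  58  60  56  60  59]
 [157 158 158 159 164 164 166 165 171 170 169 151 116  89  66  59  66  70
   67  60  57  57  58  57  57  56]
 [154 159 160 162 164 162 164 165 166 170 167 169 167 147 114  84  67  59
   62  60  57  58  60  59  58  59]
 [159 161 159 161 164 168 167 167 168 166 167 163 164 162 162 145 106  76
   60  60  60  58  60  60  61  58]
 [160 161 164 164 164 166 167 170 168 169 164 161 162 160 160 160 158 124
   84  64  59  60  57  59  58  59]]
[0.38934344 0.17125627 0.04338548] [-3.13953635 -0.04273712  0.08598544]
```

```bash
python3 - <<'E'
from h import *
for k,yaw,p,c0 in(("4",1.7,[.38934,.17126,.04338],0),("3",-.5,[.5350,-.1800,.1031],3.2)):
  t=load("top"+k);s=load("scene"+k)
  for tilt in(0,3,6):   # actual pliers pitch (deg), pivot at grasp
    M=R.from_euler("z",yaw,degrees=True)*R.from_euler("y",-tilt,degrees=True)
    o=np.array(p)+[0,0,.019]+M.apply([-0,0,0]); c=M.apply([.16,0,.0225]);
    pts=o+c+M.apply([[0,0,0],[0,0,.0235],[0,.0235,0],[0,-.0235,0],[-.07,0,-.0185]])
    print(k,tilt,"cen",pts[0].round(4),"\n scene",proj(s,pts).round(1).tolist(),"\n top",proj(t,pts).round(1).tolist())
g=load("scene3")["color"].astype(int).sum(2)//3
print(g[174:196,146:170]);g=load("top3")["color"].astype(int).sum(2)//3;print(g[132:142,312:338])
E
```

```text
4 0 cen [0.5493 0.176  0.0849] 
 scene [[314.4, 204.9], [315.7, 199.6], [323.3, 207.8], [305.5, 202.0], [320.5, 188.7]] 
 top [[206.0, 185.4], [204.9, 184.7], [198.5, 185.4], [213.5, 185.3], [206.6, 207.8]]
4 3 cen [0.5479 0.176  0.0932] 
 scene [[315.0, 202.6], [316.5, 196.8], [324.0, 205.5], [306.1, 199.7], [320.9, 187.6]] 
 top [[205.6, 185.6], [204.5, 185.4], [198.1, 185.6], [213.1, 185.6], [206.4, 207.9]]
4 6 cen [0.546  0.1759 0.1015] 
 scene [[315.7, 200.2], [317.4, 194.0], [324.7, 203.1], [306.7, 197.3], [321.2, 186.4]] 
 top [[205.2, 186.0], [204.1, 186.1], [197.6, 186.0], [212.8, 185.9], [206.2, 208.0]]
3 0 cen [ 0.695  -0.1814  0.1446] 
 scene [[157.7, 186.7], [155.9, 180.8], [166.0, 190.0], [149.5, 183.5], [173.9, 171.1]] 
 top [[324.0, 138.4], [325.4, 136.7], [316.1, 138.1], [331.8, 138.7], [322.4, 162.4]]
3 3 cen [ 0.6936 -0.1814  0.1529] 
 scene [[157.4, 184.2], [155.8, 177.8], [165.8, 187.5], [149.1, 181.0], [173.7, 169.9]] 
 top [[324.5, 138.3], [325.9, 137.0], [316.6, 138.0], [332.4, 138.5], [322.7, 162.3]]
3 6 cen [ 0.6918 -0.1814  0.1612] 
 scene [[157.2, 181.6], 
[... 2764 characters left out ...]
87  82  80
   78  75  72  67  64  63  64  64]
 [ 64  66  67  66  70  78  90  96  99 104 104 108 112 119 119 112 111 109
  106  99  89  76  67  64  64  64]
 [ 58  64  65  66  72  82  86  87  86  93  94 100 103 108 107 102 106 106
  103  98  89  77  68  64  65  64]
 [ 60  65  65  65  80  98  86  68  59  63  70  74  75  77  76  76  87  91
   83  77  73  70  67  65  65  65]
 [ 65  67  66  66  86 116  94  63  45  49  61  65  65  65  64  72  94  92
   76  66  64  65  64  66  64  64]
 [ 68  67  68  66  92 132 103  63  48  55  64  67  66  65  64  81 109  97
   75  66  65  66  66  65  65  66]
 [ 68  67  66  66  97 142 110  62  48  60  66  66  66  66  64  90 128 103
   73  66  65  65  66  65  66  64]]
```

```bash
python3 - <<'E'
from h import *
go([.410,.1740,.0434],1.7,-3.2);go([.4413,.1749,.0434],1.7,-3.2)
E
```

```text
row [ 2.07 -0.22 -0.11] [-0.1 -0.1 -0.1]
row [ 5.2  -0.22 -0.29] [-0.1 -0.1 -0.1]
```

```bash
python3 -m crank '[0.5,-0.1,-0.03,0,0,0,-1, 1,-0.2,-0.06,0,0,0,-1, 1.5,-0.22,-0.09,0,0,0,-1, 2.05,-0.22,-0.11,0,0,0,-1, 2.05,-0.22,-0.11,0,0,0,-1]'; python3 -m crank '[0,0,0,0,0,0,-1,0,0,0,0,0,0,-1]'; python3 - <<'E'
from h import *
t=snapshot("top");s=snapshot("scene");np.savez("top5.npz",**t)
q=sense();p=q["position"];print(p,q["contact_force"],q["torque"]);go([.410,.1740,.0434],1.7,-3.2);go([.4413,.1749,.0434],1.7,-3.2)
g=t["color"].astype(int).sum(2)//3
for r in range(166,182): print(r,g[r,194:218].tolist())
print("pred ring top",proj(t,[p+[.1627,.0048,.0416],p+[.1627,.0048,.065]]))
I=[cv2.resize(a["color"][y:y+60,x:x+50],None,fx=8,fy=8,interpolation=2) for a,x,y in((s,285,190),(t,182,140))]
cv2.imwrite("pics/j5.png",np.hstack(I)[:,:,::-1])
E
```

```text
t: 8.52
position: [0.4101, 0.174, 0.0428]
tcp_rot: [-3.14, -0.042, 0.087]
contact_force: [0.1, -0.3, -2.3]
gripper_width: 0.0306
gripper_force: 79.4
t: 8.78
position: [0.4092, 0.1738, 0.0428]
tcp_rot: [-3.14, -0.043, 0.088]
contact_force: [0.0, 1.2, -1.2]
gripper_width: 0.0304
gripper_force: 79.4
[0.40932583 0.1738708  0.04287521] [ 0.36930497  0.43764316 -1.50769661] [0.00397023 0.08020257 0.0013443 ]
row [ 0.06 -0.01 -0.06] [-0.1  0.  -0.1]
row [ 3.19 -0.02 -0.23] [-0.1  0.  -0.1]
166 [71, 63, 54, 54, 58, 59, 61, 59, 57, 67, 83, 89, 88, 71, 57, 61, 70, 78, 77, 76, 71, 70, 73, 80]
167 [80, 73, 71, 73, 74, 67, 62, 65, 69, 84, 96, 94, 86, 73, 60, 57, 58, 58, 64, 64, 57, 53, 61, 69]
168 [95, 92, 95, 96, 94, 87, 90, 98, 108, 120, 135, 136, 125, 112, 103, 95, 83, 70, 78, 85, 83, 81, 85, 90]
169 [103, 104, 103, 105, 103, 97, 107, 119, 128, 139, 154, 159, 148, 134, 125, 116, 104, 88, 95, 100, 101, 101, 102, 104]
170 [104, 104, 105, 105, 103, 101, 110, 123, 132, 144, 157, 164, 152, 138, 128, 118, 105, 93, 101, 105, 106, 107, 107, 107]
171 [103, 105, 104, 105, 104, 100, 109, 122, 130, 140, 1
[... 632 characters left out ...]
100, 106, 107]
177 [105, 106, 106, 102, 96, 101, 108, 112, 116, 122, 128, 128, 125, 119, 115, 114, 112, 103, 91, 84, 87, 103, 107, 108]
178 [105, 106, 105, 98, 96, 105, 113, 114, 112, 118, 121, 121, 120, 115, 111, 111, 111, 109, 100, 89, 95, 104, 107, 108]
179 [106, 106, 104, 99, 97, 100, 107, 111, 100, 104, 109, 110, 109, 109, 107, 108, 109, 108, 104, 97, 101, 106, 108, 107]
180 [106, 106, 107, 105, 103, 99, 104, 124, 103, 100, 105, 107, 107, 108, 107, 106, 107, 106, 103, 103, 106, 107, 109, 108]
181 [106, 106, 106, 106, 106, 102, 108, 137, 110, 101, 106, 106, 107, 106, 108, 107, 110, 110, 102, 104, 108, 108, 107, 108]
pred ring top [[205.41804628 178.13053496]
 [204.3531612  177.35706437]]
```

View pics/j5.png

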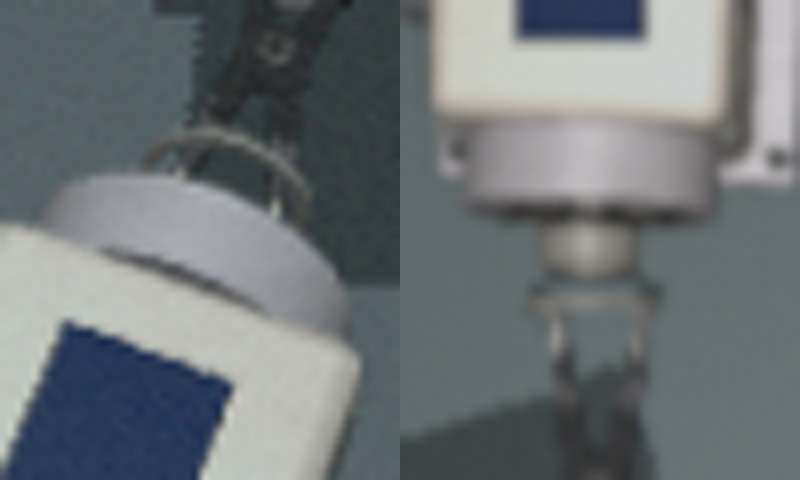

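The ring now stands just in front of the shaft end. In the top crop it spans 528–658 (centre 593) and the shaft 541–637 (centre 589), so about 1.3 mm more toward +y. I'll advance gently while watching the force.

```bash
python3 -m crank '[0,-0.13,-0.06,0,0,0,-1, 0.3,-0.13,-0.07,0,0,0,-1, 0.6,-0.13,-0.09,0,0,0,-1, 0.9,-0.14,-0.1,0,0,0,-1, 1.2,-0.14,-0.12,0,0,0,-1]'; python3 -m crank '[0,0,0,0,0,0,-1,0,0,0,0,0,0,-1]';python3 -m crank '[0.2,0,-0.01,0,0,0,-1,0.4,0,-0.02,0,0,0,-1,0.4,0,-0.02,0,0,0,-1,0.4,0,-0.02,0,0,0,-1]'
```

```text
t: 9.5
position: [0.4218, 0.1756, 0.0434]
tcp_rot: [-3.14, -0.042, 0.088]
contact_force: [0.3, -0.6, -1.5]
gripper_width: 0.0305
gripper_force: 79.4
t: 9.75
position: [0.4214, 0.1756, 0.0433]
tcp_rot: [-3.14, -0.042, 0.088]
contact_force: [0.8, -0.1, -3.2]
gripper_width: 0.0304
gripper_force: 79.4
t: 10.25
position: [0.4256, 0.1758, 0.0434]
tcp_rot: [-3.14, -0.043, 0.087]
contact_force: [-0.1, -0.2, -2.2]
gripper_width: 0.0304
gripper_force: 79.4
```

```bash
python3 -m crank '[0.2,0,-0.01,0,0,0,-1,0.4,0,-0.02,0,0,0,-1,0.6,0,-0.03,0,0,0,-1,0.8,0,-0.04,0,0,0,-1,0.8,0,-0.04,0,0,0,-1]'; python3 -m crank '[0,0,0,0,0,0,-1,0,0,0,0,0,0,-1]'; python3 - <<'E'
from h import *
t=snapshot("top");s=snapshot("scene")
q=sense();p=q["position"];print(p,q["contact_force"],q["torque"])
I=[cv2.resize(a["color"][y:y+60,x:x+50],None,fx=8,fy=8,interpolation=2) for a,x,y in((s,285,190),(t,182,140))]
cv2.imwrite("pics/j6.png",np.hstack(I)[:,:,::-1])
g=t["color"].astype(int).sum(2)//3
for r in range(164,180): print(r,g[r,194:218].tolist())
E
```

```text
t: 10.88
position: [0.4339, 0.176, 0.0433]
tcp_rot: [-3.14, -0.042, 0.087]
contact_force: [0.0, -0.4, -2.2]
gripper_width: 0.0308
gripper_force: 79.4
t: 11.12
position: [0.4335, 0.176, 0.0434]
tcp_rot: [-3.14, -0.043, 0.087]
contact_force: [0.6, -0.8, -2.1]
gripper_width: 0.0305
gripper_force: 79.4
[0.43354337 0.17598489 0.04337822] [ 0.76786641 -0.28709275 -1.31661951] [-0.04581032  0.03048955 -0.04627297]
164 [124, 125, 128, 131, 133, 136, 137, 140, 140, 146, 158, 160, 157, 148, 141, 138, 140, 139, 141, 143, 145, 142, 137, 131]
165 [89, 87, 85, 83, 87, 90, 92, 93, 88, 97, 117, 124, 123, 108, 97, 98, 103, 107, 108, 113, 116, 115, 112, 111]
166 [69, 62, 55, 55, 60, 59, 60, 60, 57, 67, 83, 90, 88, 72, 58, 61, 71, 78, 77, 75, 73, 70, 72, 79]
167 [80, 72, 72, 73, 70, 64, 61, 63, 69, 84, 96, 94, 86, 72, 60, 57, 59, 57, 62, 62, 55, 52, 61, 69]
168 [96, 93, 94, 94, 84, 83, 92, 101, 110, 123, 136, 136, 125, 113, 104, 97, 87, 70, 64, 69, 79, 81, 85, 89]
169 [104, 103, 102, 101, 98, 105, 115, 125, 134, 148, 159, 158, 149, 135, 128, 122, 110, 91, 78, 78, 93, 101, 103, 104]
170 [104, 104, 101, 
[... 467 characters left out ...]
05, 106, 105, 105, 103, 97, 104, 95, 104, 117, 119, 112, 107, 104, 96, 101, 124, 112, 105, 108, 107, 108, 108]
175 [106, 105, 106, 105, 105, 103, 106, 122, 100, 100, 107, 107, 105, 103, 103, 101, 101, 122, 116, 108, 107, 107, 108, 108]
176 [106, 106, 107, 105, 106, 103, 100, 112, 91, 95, 105, 106, 106, 107, 106, 100, 90, 99, 107, 107, 108, 108, 108, 107]
177 [105, 105, 107, 106, 106, 102, 92, 86, 71, 83, 101, 106, 106, 106, 101, 90, 76, 77, 99, 106, 109, 107, 108, 108]
178 [106, 106, 106, 105, 106, 103, 89, 77, 66, 75, 98, 104, 102, 94, 85, 76, 70, 73, 98, 106, 108, 108, 108, 108]
179 [107, 106, 107, 106, 107, 104, 93, 84, 74, 71, 91, 92, 86, 77, 74, 83, 82, 85, 100, 107, 108, 108, 107, 108]
```

View pics/j6.png

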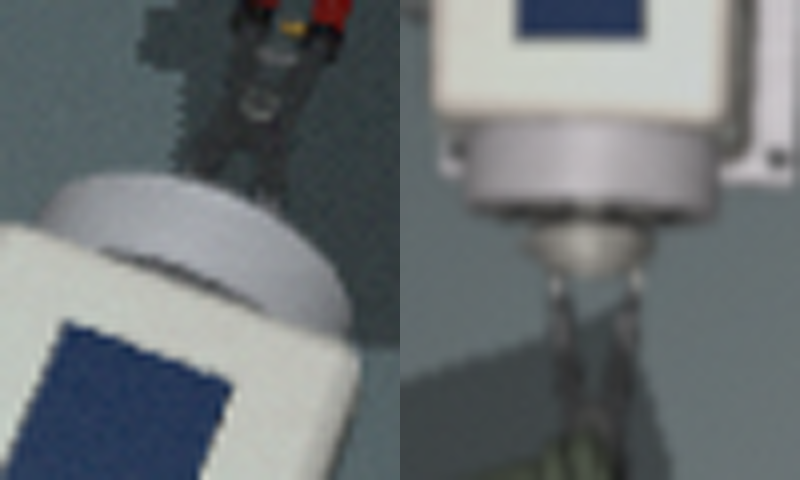

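The ring is over the shaft and centred: edges at columns 196.3 and 214, against the shaft centre at 205.4. There is no contact force. I'll feel for the bearing face in small steps.

```bash
python3 -m crank '[0.1,0,-0.005,0,0,0,-1,0.2,0,-0.01,0,0,0,-1,0.3,0,-0.02,0,0,0,-1,0.4,0,-0.02,0,0,0,-1,0.4,0,-0.02,0,0,0,-1]'; for i in 1 2; do python3 -m crank '[0.05,0,0,0,0,0,-1,0.1,0,-0.005,0,0,0,-1,0.1,0,-0.005,0,0,0,-1]'|sed -n '2p;4p'; done
```

```text
t: 11.85
position: [0.4377, 0.1761, 0.0433]
tcp_rot: [-3.14, -0.043, 0.087]
contact_force: [1.4, -0.4, -1.7]
gripper_width: 0.031
gripper_force: 79.4
position: [0.4386, 0.1761, 0.0433]
contact_force: [0.0, -0.1, -1.3]
position: [0.4396, 0.1762, 0.0433]
contact_force: [0.0, -0.2, -1.7]
```

```bash
f(){ sed -n '2p;4p'; }; python3 -m crank '[0.05,0,0,0,0,0,-1,0.05,0,0,0,0,0,-1]'|f; python3 -m crank '[0.05,0,0,0,0,0,-1,0.05,0,0,0,0,0,-1]'|f;python3 -m crank '[0.05,0,-0.005,0,0,0,-1,0.05,0,-0.005,0,0,0,-1]'|f; python3 -m crank '[0.05,0,0,0,0,0,-1,0.05,0,0,0,0,0,-1]'|f
```

```text
position: [0.4401, 0.1762, 0.0433]
contact_force: [0.1, 0.5, -2.0]
position: [0.4406, 0.1762, 0.0432]
contact_force: [-0.1, -0.9, -1.5]
position: [0.4411, 0.1762, 0.0433]
contact_force: [-0.9, -0.2, -2.3]
position: [0.4416, 0.1762, 0.0432]
contact_force: [-0.9, -0.9, -2.3]
```

```bash
f(){ sed -n '2p;4p'; }; python3 -m crank '[0.05,0,0,0,0,0,-1,0.05,0,0,0,0,0,-1]'|f; python3 -m crank '[0.05,0,-0.005,0,0,0,-1,0.05,0,-0.005,0,0,0,-1]'|f
```

```text
position: [0.4421, 0.1762, 0.0432]
contact_force: [-0.6, -0.6, -1.7]
position: [0.4426, 0.1762, 0.0432]
contact_force: [0.4, 0.0, -1.9]
```

```bash
f(){ sed -n '2p;4p'; }; python3 -m crank '[0.05,0,0,0,0,0,-1,0.05,0,0,0,0,0,-1]'|f; python3 -c "
from plant import sense;q=sense();print(q['contact_force'],q['torque'])"
```

```text
position: [0.443, 0.1762, 0.0432]
contact_force: [-0.3, 0.1, -1.5]
[-0.3343076   0.07726489 -1.48196066] [-0.03660218  0.04200066 -0.0380838 ]
```

```bash
f(){ sed -n '2p;4p'; }; python3 -m crank '[0.05,0,0,0,0,0,-1,0.05,0,0,0,0,0,-1]'|f; python3 -m crank '[0.05,0,-0.005,0,0,0,-1,0.05,0,-0.005,0,0,0,-1]'|f
```

```text
position: [0.4431, 0.1762, 0.0431]
contact_force: [-2.2, 0.1, -1.1]
position: [0.4432, 0.1761, 0.043]
contact_force: [-2.7, -0.4, -2.7]
```

```bash
f(){ sed -n '2p;4p'; }; python3 -m crank '[0.05,0,0,0,0,0,-1,0.05,0,0,0,0,0,-1]'|f; python3 -m crank '[0.05,0,-0.005,0,0,0,-1,0.05,0,-0.005,0,0,0,-1]'|f
```

```text
position: [0.4433, 0.1761, 0.0429]
contact_force: [-5.6, -0.1, -1.6]
position: [0.4433, 0.176, 0.0428]
contact_force: [-6.1, 1.6, -2.3]
```

Force rises from TCP x = 0.4430 m, where the tips meet the bearing face, so the ring is about 1 mm past the groove. I'll back off to about 0.4421 and check.

```bash
python3 -m crank '[-0.1,0,0.005,0,0,0,-1,-0.2,0,0.01,0,0,0,-1,-0.28,0,0.01,0,0,0,-1,-0.28,0,0.01,0,0,0,-1]'; python3 -m crank '[0,0,0,0,0,0,-1,0,0,0,0,0,0,-1,0,0,0,0,0,0,-1,0,0,0,0,0,0,-1]'; python3 - <<'E'
from h import *
t=snapshot("top");q=sense();print(q["position"],q["contact_force"],q["torque"])
g=t["color"].astype(int).sum(2)//3
for r in range(163,178): print(r,g[r,194:218].tolist())
E
```

```text
t: 15.85
position: [0.4431, 0.1763, 0.0435]
tcp_rot: [-3.14, -0.043, 0.085]
contact_force: [0.1, 0.1, -2.7]
gripper_width: 0.0305
gripper_force: 79.5
t: 16.35
position: [0.4425, 0.1763, 0.0434]
tcp_rot: [-3.14, -0.043, 0.087]
contact_force: [0.5, 0.7, -1.1]
gripper_width: 0.0303
gripper_force: 79.4
[0.44246545 0.17628044 0.04333262] [ 0.13081929 -0.45385217 -1.47710362] [-0.04252494 -0.03375819 -0.03962302]
163 [145, 148, 152, 156, 159, 164, 167, 172, 177, 182, 186, 185, 181, 175, 169, 163, 160, 158, 157, 154, 151, 148, 141, 134]
164 [122, 125, 128, 129, 133, 135, 137, 138, 138, 144, 157, 159, 156, 148, 141, 138, 138, 139, 141, 143, 144, 142, 137, 131]
165 [89, 87, 85, 84, 91, 95, 98, 101, 101, 111, 128, 134, 129, 115, 104, 102, 106, 110, 110, 112, 115, 115, 113, 111]
166 [70, 62, 56, 63, 77, 90, 99, 108, 112, 128, 138, 138, 131, 112, 102, 94, 96, 96, 88, 78, 73, 70, 73, 80]
167 [80, 73, 69, 73, 83, 90, 100, 107, 115, 132, 142, 137, 127, 112, 100, 91, 89, 87, 79, 69, 57, 52, 61, 70]
168 [96, 93, 91, 84, 84, 89, 99, 109, 117, 131, 144, 144, 133, 120, 110, 101, 94, 80, 74, 78, 80, 82, 
[... 366 characters left out ...]
107]
172 [104, 105, 104, 105, 104, 99, 103, 113, 121, 129, 140, 144, 137, 127, 119, 110, 97, 89, 99, 106, 107, 106, 107, 107]
173 [105, 105, 105, 106, 105, 99, 92, 92, 100, 113, 128, 132, 125, 117, 110, 97, 84, 83, 99, 107, 107, 107, 108, 108]
174 [105, 104, 106, 105, 106, 101, 85, 77, 77, 93, 114, 119, 113, 107, 103, 92, 80, 82, 100, 107, 107, 107, 107, 108]
175 [106, 106, 106, 105, 106, 104, 88, 78, 69, 77, 99, 104, 102, 101, 97, 87, 79, 80, 99, 107, 108, 108, 108, 107]
176 [105, 106, 104, 106, 107, 104, 93, 83, 80, 75, 93, 91, 87, 87, 85, 81, 82, 79, 98, 107, 108, 108, 108, 108]
177 [105, 106, 106, 106, 106, 104, 91, 85, 84, 74, 88, 81, 74, 71, 72, 80, 81, 77, 97, 107, 108, 107, 108, 107]
```

The picture data show the bright ring covering the dark groove at rows 165.5–168, and no contact force. I'll ease back another 0.5 mm and hand it in.

```bash
python3 -m crank '[-0.05,0,0,0,0,0,-1,-0.05,0,0,0,0,0,-1,-0.05,0,0,0,0,0,-1,-0.05,0,0,0,0,0,-1,-0.05,0,0,0,0,0,-1]' && python3 -c "
from plant import close_job;print(close_job())"
```

```text
t: 17.02
position: [0.4417, 0.1762, 0.0433]
tcp_rot: [-3.14, -0.043, 0.088]
contact_force: [-0.1, -0.0, -1.8]
gripper_width: 0.0303
gripper_force: 79.4
the job is handed in; nothing more can be done
None
```

I handed the job in at about 17 s: the spread ring is held over the groove with the handles squeezed (79 N grip) and no measurable push on the drive, but the hand-in did not report a verdict.

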